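# Load the spring scale with nested steel cups up to the target clip

## Task

Make up the set weight on the spring scale: nest steel cups from the table, one inside another and upright, into the cup that stands on the pan, adding only as many as it takes for the pan's pointer to come to rest between the two jaws of the target clip on the column. Leave the clip as it is set, leave any spare cups standing upright on the table, and do not disturb the canister and the label roll.

Things in the scene. Friction and masses are not known exactly. Their poses are not given: they have to be found in the camera images.
- pan (a joint): how far the scale's pan has sunk from its highest place, m; 0 at the start (pan top 100 mm above the table, with the base cup on it), 0.050 at its lower stop. The spring gives about 11 mm for each cup added
- clip (a joint): setting of the target clip on the column, m: the pointer is exactly midway between the clip's jaws when joint pan equals this value; the gap between the jaws is 16 mm high, so 8 mm either way. Differs each time; must not be shifted
- pan_center (a point): centre of the top face of the white spring scale's round steel pan (80 mm across; a low ring holds the base cup's foot); sinks with the pan. The scale is fixed, housing 130 x 120 x 40 mm; its x axis points away from the robot at yaw 0; the column (20 mm wide, 130 mm tall) stands 90 mm from here along its +y
- pointer_tip (a point): tip of the flat dark pointer that sticks out of the pan toward the column, 2 mm thick; moves with the pan
- clip_gap (a point): middle of the gap between the two jaws of the black C-shaped target clip on the column; the jaws point at the pan
- base_cup: steel cup that already stands on the pan, same shape as the other cups; its foot sits in the pan's ring. Origin at the centre of its underside
- cup_a: loose steel cup on the table, about 60 g, same shape as the base cup: 44 mm tall, foot 37 mm across, tapering up to 49 mm; above a shoulder at 26 mm a straight band 60 mm across (grip here); open top, mouth 54 mm. Nested, its shoulder rests on the rim below, 18 mm higher than that cup. Origin: centre of underside
- cup_b: loose steel cup on the table, about 60 g, same shape as the base cup: 44 mm tall, foot 37 mm across, tapering up to 49 mm; above a shoulder at 26 mm a straight band 60 mm across (grip here); open top, mouth 54 mm. Nested, its shoulder rests on the rim below, 18 mm higher than that cup. Origin: centre of underside
- cup_c: loose steel cup on the table, about 60 g, same shape as the base cup: 44 mm tall, foot 37 mm across, tapering up to 49 mm; above a shoulder at 26 mm a straight band 60 mm across (grip here); open top, mouth 54 mm. Nested, its shoulder rests on the rim below, 18 mm higher than that cup. Origin: centre of underside
- cup_d: loose steel cup on the table, about 60 g, same shape as the base cup: 44 mm tall, foot 37 mm across, tapering up to 49 mm; above a shoulder at 26 mm a straight band 60 mm across (grip here); open top, mouth 54 mm. Nested, its shoulder rests on the rim below, 18 mm higher than that cup. Origin: centre of underside
- canister: bystander: square clear canister with brown lid, 68 x 58 x 113 mm, loose, among the cups; origin at the centre of its underside
- roll: bystander: roll of blank labels, 55 mm diameter, 25 mm tall, loose, among the cups; origin at the centre of its underside
There are look-alikes about, which are no part of the job. What is shaped like the cup_a but blue or orange is not meant.

How it is judged:
By the outcome, as a careful person would: the job done as asked, in the order asked, and still so for the second after the job is handed in, with the robot touching nothing.
It also fails if it takes over 72 s, if anything falls off the work surface, if the arm or the gripper's body presses on something with over 40 N, if the wrist force passes 120 N, or if a joint passes its speed limit or range.

## Robot

A 6-joint arm with a two-finger parallel gripper is mounted at the origin on a cart in front of the work surface, level with it; the furniture and walls round the work are solid. World frame = base frame: x ahead of the robot, y to its left, z up, the work surface at z = 0. Lengths are in mm, angles in rad, forces in N, time in s.
With the tool pointing down it reaches from about 275 to 750 mm from the base axis. Payload 10.2 kg.
Tool frame: the origin (TCP) lies midway between the tips of the shut fingers; the grasp point (between the pads) lies 19 mm behind it; z points along the fingers, y is the line along which they close (so a half turn about z gives the same grasp; the last joint's range is limited). The gripper opens to 85 mm and grips with 20 to 120 N. Pads are 22 mm wide; open, the fingers measure 114 mm over their backs; the gripper's body (76 mm by 85 mm) begins 54 mm behind the grasp point. The pads swing forward as they close: fully open they stand 13 mm farther back than shut.
Start: joints at [1.121, 0.313, 1.498, -0, 1.331, -0.223], TCP at [118.064, 511.558, 231.294] pointing down, gripper open.
Joint ranges: [-2.94, 2.94], [-0.97, 2.17], [0.19, 2.56], [-1.23, 4.37], [0.02, 3.11], [-2.88, 2.88]. Speed limits (rad/s): [2.39, 2.39, 3.01, 3.14, 3.14, 3.14].

## Interface

Orientations are given as a unit quaternion [w, x, y, z].
In Python, from rig import ctrl, capture, camera_info gives the robot as it stands.
- The arm moves only by the tool apply_moves, never from a script. Its argument "targets" is a list of rows, each a list of 3 entries, a list of its own where there are three numbers: the finger opening in mm, from 0 to 85.4, then the shift along the world's x, y, z in mm, then the turn, a rotation vector about the world's x, y, z in degrees. In form: [[grip, [dx, dy, dz], [rx, ry, rz]], ...]. A call has 1 to 20 rows; each row is the pose to reach, as a shift and turn from the pose commanded when the call began; what a row does not reach only later rows make up. A row lasts 1/10 s, in which the tool goes at most 50 mm and 8.59 degrees, less where a joint would pass 70% of its speed; a pose out of reach is approached as far as the arm can. A call with a gripper value outside its range is refused whole. The fingers move at their own pace and stop on an object; "squeeze" is the grip in N (left out, the last holds). Time passes only in rows, so rows that repeat a pose let the fingers close. It gives the time, the measured TCP pose, the force, the opening and the grip force at its end, in the units of the state.
- ctrl.sense(): the state, without advancing time (a new reading comes with each control period).
- capture(name): name is "scene" or "side" or "wrist"; returns (picture, depth): 420x560x3 uint8, blue, green, red; 420x560 float32, mm along the optical axis (not along the pixel's ray), 0 where there is no reading.
- camera_info(name): a dict with "vfov" (degrees; the focal length in pixels is half the picture's height over the tangent of half this angle, whatever the lens; pixels are square), "cx", "cy" (the principal point, pixels), "extrinsics" (4x4, takes a point from camera to world coordinates). Camera axes: x right, y down, z forward; pixel columns grow to the right and rows downward; lengths in mm; the calibration is good to about 2 mm. A picture is of the moment at which its call begins: read the wrist's pose just before it. camera_info takes no time and is no camera call; for the wrist camera it gives the pose at the moment of the call.
- ctrl.finish_job(): hands the job in; it is judged then, once.
The state is a dict: "time_s": time; "joints": joint angles; "dq": joint speeds; "tau": joint torques, N m; "eef_pos": TCP position; "ee_rot": TCP orientation; "force": force on the tool from outside, world axes, zero at the start; "wrist_torque": the same for the moment, N m; "grip_width": opening from 0.0 (shut) to 1.0 (fully open); "grip_force": force on a finger pad.
Only numpy, scipy, OpenCV 4.12 (cv2) and the standard library are available. Lean on these libraries where they do the work, as an engineer would, in place of code of your own. Each camera call takes 0.05 s, during which the arm holds its last target. There are 200 camera calls.

## Working session

There is one attempt and no reset: what is moved stays moved. The work goes in short steps, Python scripts to look and compute and a tool call to move; the robot and the scene stay as the last step left them, time stands still between calls to the robot, and variables do not carry over. Pictures are saved under pics/ and viewed, at most 11 in all, crops included, and the job is handed in when it is done.

Besides the shell and the picture viewer there is one more tool, called after ">>>" as a command line: name --argument value ..., lists and objects as JSON in quotes. apply_moves: Moves the arm, as the interface text tells. Its arguments: {"type":"object","properties":{"targets":{"type":"array","items":{"type":"array"}},"squeeze":{"type":"number"}},"required":["targets"]}

```bash
mkdir -p pics
cat > h.py <<'E'
import numpy as np, cv2
from rig import ctrl, capture, camera_info
def info(n):
    c=camera_info(n); f=210/np.tan(np.radians(c['vfov'])/2); return f,c['cx'],c['cy'],np.array(c['extrinsics'])
def pts(depth,I):
    f,cx,cy,E=I; v,u=np.mgrid[0:420,0:560]
    P=np.stack([(u-cx)/f*depth,(v-cy)/f*depth,depth],-1)
    return P@E[:3,:3].T+E[:3,3]
def ray(u,v,z,I):
    f,cx,cy,E=I; d=E[:3,:3]@np.array([(u-cx)/f,(v-cy)/f,1]); o=E[:3,3]; return o+d*(z-o[2])/d[2]
def proj(p,I):
    f,cx,cy,E=I; q=E[:3,:3].T@(np.array(p)-E[:3,3]); return q[0]/q[2]*f+cx,q[1]/q[2]*f+cy
E
python3 - <<'E'
from h import *
for n in ['scene','side']:
    I=info(n); im,d=capture(n); np.savez(n+'0.npz',im=im,d=d); cv2.imwrite(f'pics/{n}0.png',im); print(n,I[0],I[1:3],I[3].round(2).tolist())
s=ctrl.sense(); print(s['time_s'],s['eef_pos'],s['ee_rot'])
a=cv2.imread('pics/scene0.png');b=cv2.imread('pics/side0.png')
E
```

```text
scene 536.961867464893 (283.3276887382288, 212.39485146761902) [[-0.52, -0.67, 0.52, -231.34], [-0.85, 0.4, -0.33, 521.68], [0.01, -0.62, -0.79, 1324.72], [0.0, 0.0, 0.0, 1.0]]
side 382.33285795286304 (282.76193002737676, 210.20737296693574) [[0.97, -0.13, 0.2, 403.89], [-0.24, -0.58, 0.78, -705.33], [0.01, -0.8, -0.59, 621.55], [0.0, 0.0, 0.0, 1.0]]
0.1 [117.96241307 511.34735071 230.79828112] [-1.87773543e-04  1.13146675e-01  9.93578129e-01 -5.44452838e-04]
```

View pics/scene0.png

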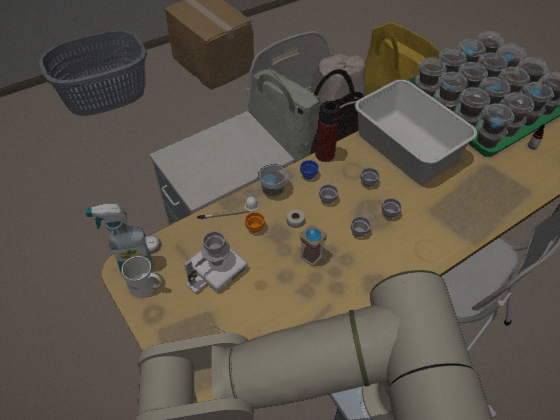

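View pics/side0.png

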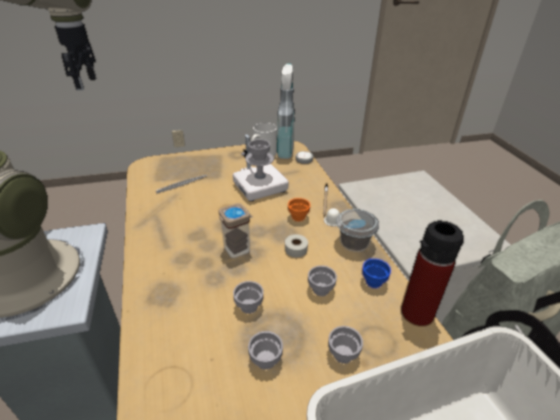

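The scene view shows four grey cups at (329,194), (370,177), (391,208) and (360,227), with the canister at (313,245), the roll at (295,217) and the scale with its base cup at (215,250). The side view shows the cups at (248,298), (322,280), (266,351) and (345,345), and the scale at (260,170).

```bash
cat >> h.py <<'E'
def circ(P,zlo,zhi,c,r):
    "outer circle (r=30) of points in height band near c"
    from scipy.optimize import least_squares
    m=(P[...,2]>zlo)&(P[...,2]<zhi)&(np.hypot(P[...,0]-c[0],P[...,1]-c[1])<r)
    Q=P[m]
    if len(Q)<6: return None
    (x,y),rad=cv2.minEnclosingCircle(Q[:,:2].astype(np.float32)); return round(x,1),round(y,1),round(rad,1),len(Q),Q[:,2].max().round(1)
E
python3 - <<'E'
from h import *
S={'scene':[(329,190),(370,173),(391,204),(360,223)],'side':[(322,274),(345,337),(266,344),(248,291)]}
for n in S:
    I=info(n); z=np.load(n+'0.npz'); P=pts(z['d'],I)
    for u,v in S[n]:
        c=ray(u,v,44,I); print(n,c.round(1),circ(P,36,48,c,40))
    for nm,(u,v),h in [('can',{'scene':(313,234),'side':(235,213)}[n],113),('roll',{'scene':(295,215),'side':(296,242)}[n],25),('base',{'scene':(215,240),'side':(259,147)}[n],144),('orange',{'scene':(256,219),'side':(299,204)}[n],44)]:
        c=ray(u,v,h,I); print(nm,c.round(1),circ(P,h-8,h+4,c,50))
    x0,y0,x1,y1=(165,215,265,305) if n=='scene' else (210,110,310,210)
    cv2.imwrite(f'pics/{n}_scale.png',cv2.resize(z['im'][y0:y1,x0:x1],None,fx=6,fy=6,interpolation=cv2.INTER_CUBIC)[:600])
a=cv2.imread('pics/scene_scale.png')[:540];b=cv2.imread('pics/side_scale.png')[:540]
cv2.imwrite('pics/both.png',cv2.resize(np.hstack([a,b]),(800,360)))
E
```

```text
scene [ 622.2 -189.1   44. ] (619.2, -184.9, 32.8, 90, np.float64(47.8))
scene [ 613.6 -343.9   44. ] (609.9, -339.9, 34.5, 89, np.float64(47.8))
scene [ 476.8 -321.    44. ] (470.9, -321.1, 32.1, 98, np.float64(47.0))
scene [ 467.  -194.9   44. ] (464.7, -192.2, 34.8, 104, np.float64(47.9))
can [466.1 -20.8 113. ] (463.9, -18.2, 37.7, 369, np.float64(116.9))
roll [605.3 -52.6  25. ] (599.7, -50.0, 29.9, 171, np.float64(29.0))
base [567.5 229.7 144. ] (568.5, 232.1, 32.3, 129, np.float64(147.8))
orange [640.6  64.4  44. ] (639.8, 67.3, 33.0, 94, np.float64(47.8))
side [ 624.1 -183.4   44. ] (621.5, -188.2, 30.7, 247, np.float64(47.1))
side [ 615.3 -337.2   44. ] (612.5, -343.6, 31.1, 348, np.float64(47.0))
side [ 477.2 -319.3   44. ] (474.7, -323.0, 30.3, 344, np.float64(47.3))
side [ 467.  -194.4   44. ] (465.8, -197.6, 30.8, 261, np.float64(47.1))
can [469.  -26.5 113. ] (467.2, -23.2, 38.1, 507, np.float64(115.7))
roll [604.4 -53.7  25. ] (605.3, -54.3, 29.5, 321, np.float64(28.1))
base [569.6 212.4 144. ] (571.2, 230.6, 31.6, 139, np.float64(146.7))
orange [645.2  67.9  44. ] (641.5, 66.4, 31.8, 155, np.float64(46.6))
```

View pics/both.png

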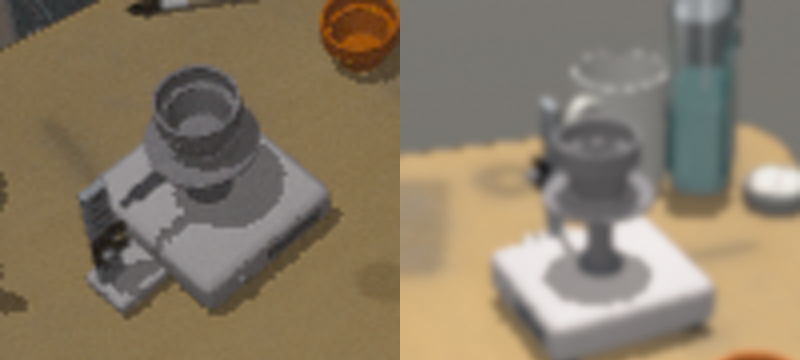

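The base cup stands at about (570,231). The black clip is on the column at roughly scene pixel (191,274). I need a closer look at the clip height with the wrist camera.

Run:
```python
from h import *
I=info('wrist'); s=ctrl.sense(); E=I[3]
from scipy.spatial.transform import Rotation as R
q=s['ee_rot']; T=R.from_quat(q,scalar_first=True).as_matrix()
print(I[0],E.round(2).tolist()); print('cam in tool',(T.T@(E[:3,3]-s['eef_pos'])).round(1),(T.T@E[:3,:3]).round(2).tolist())
# scale box: white points height 35..45
for n in ['scene','side']:
    J=info(n); z=np.load(n+'0.npz'); P=pts(z['d'],J)
    m=(abs(P[...,2]-40)<6)&(abs(P[...,0]-570)<110)&(abs(P[...,1]-231)<110)&(z['im'].min(2)>140)
    print(n,m.sum(),cv2.minAreaRect(P[m][:,:2].astype(np.float32)))
    d=np.hypot(P[...,0]-570,P[...,1]-231)
    m=(P[...,2]>60)&(d>65)&(d<120); Q=P[m]; print('col',len(Q),np.median(Q,0).round(1),Q.min(0).round(),Q.max(0).round())
```

```text
353.9560888859085 [[0.22, 0.93, 0.3, 41.72], [0.97, -0.21, -0.07, 528.87], [-0.0, 0.3, -0.95, 372.82], [0.0, 0.0, 0.0, 1.0]]
cam in tool [  78.3   -0.2 -142. ] [[0.0, -0.95, -0.31], [1.0, 0.0, -0.0], [0.0, -0.31, 0.95]]
scene 471 ((569.5057373046875, 234.57359313964844), (120.95616912841797, 109.40738677978516), 16.13833236694336)
col 166 [546.2 320.5  94.2] [530. 294.  60.] [555. 333. 134.]
side 845 ((570.68505859375, 228.93043518066406), (126.86080932617188, 123.25621032714844), 13.702685356140137)
col 105 [548.8 314.8  91.9] [533. 297.  61.] [559. 328. 131.]
```

>>> apply_moves --targets '[[85, [352, -206, -25], [-3.1, -26.9, 12.8]], [85, [352, -206, -25], [-3.1, -26.9, 12.8]], [85, [352, -206, -25], [-3.1, -26.9, 12.8]], [85, [352, -206, -25], [-3.1, -26.9, 12.8]], [85, [352, -206, -25], [-3.1, -26.9, 12.8]], [85, [352, -206, -25], [-3.1, -26.9, 12.8]], [85, [352, -206, -25], [-3.1, -26.9, 12.8]], [85, [352, -206, -25], [-3.1, -26.9, 12.8]], [85, [352, -206, -25], [-3.1, -26.9, 12.8]], [85, [352, -206, -25], [-3.1, -26.9, 12.8]], [85, [352, -206, -25], [-3.1, -26.9, 12.8]], [85, [352, -206, -25], [-3.1, -26.9, 12.8]], [85, [352, -206, -25], [-3.1, -26.9, 12.8]]]'

```text
time_s: 1.4
eef_pos: [469.1, 306.5, 206.5]
ee_rot: [0.234, -0.001, 0.972, -0.0]
force: [-0.6, 0.2, 0.4]
grip_width: 0.995
grip_force: 0.0
```

Run:
```python
from h import *
I=info('wrist'); im,d=capture('wrist'); np.savez('w1.npz',im=im,d=d,E=I[3]); cv2.imwrite('pics/w1.png',im)
print(I[3].round(2).tolist(), proj((548,305,85),I))
```

```text
[[-0.0, 0.71, 0.7, 334.54], [1.0, 0.0, 0.0, 306.04], [-0.0, 0.7, -0.71, 297.39], [0.0, 0.0, 0.0, 1.0]] (np.float64(284.04759995839606), np.float64(211.16001109276365))
```

View pics/w1.png

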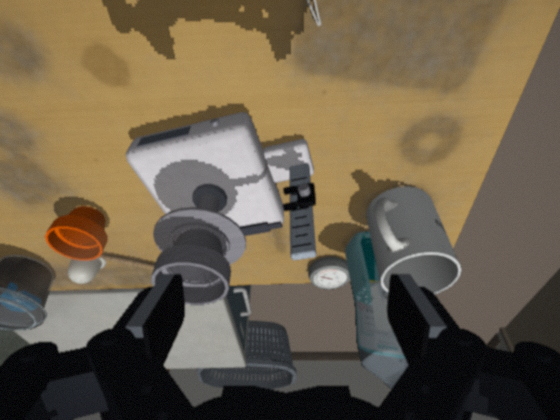

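The wrist view shows the black clip with its jaw tips at about (288,190) and (288,206). The pointer lies at (245–280,228) and the column at (300,165–257), upside down. I'll crop it and rectify it onto the scale's vertical plane.

```bash
cat >> h.py <<'E'
def vplane(u,v,I,yaw=15,c=(570,231)):
    "ray onto vertical plane through pan centre along scale y -> (dist along y, z)"
    f,cx,cy,E=I; d=E[:3,:3]@np.array([(u-cx)/f,(v-cy)/f,1]); o=E[:3,3]
    a=np.radians(yaw); n=np.array([np.cos(a),np.sin(a),0]); t=np.array([-np.sin(a),np.cos(a),0]); C=np.array([*c,0])
    p=o+d*(n@(C-o))/(n@d); return (p-C)@t,p[2]
E
python3 - <<'E'
from h import *
I=info('wrist'); z=np.load('w1.npz'); P=pts(z['d'],I); im=z['im']
for nm,(u,v) in dict(jawA=(288,190),jawB=(288,206),gap=(288,198),ptr=(278,227),coltop=(303,257)).items(): print(nm,np.round(vplane(u,v,I),1),P[v,u].round(1))
for u in (284,287,290): print(u,[(v,int(im[v,u].max()),int(P[v,u,2])) for v in range(178,216)])
print([(v,int(im[v,275].max()),int(P[v,275,2])) for v in range(218,240)])
cv2.imwrite('pics/w1c.png',cv2.resize(im[160:265,235:335],None,fx=5.6,fy=5.6,interpolation=cv2.INTER_CUBIC))
E
```

```text
jawA [80.  56.7] [545.7 308.3  60.8]
jawB [80.  77.5] [544.7 308.2  82.2]
gap [80.  67.4] [613.  309.   -0.9]
ptr [ 71.3 100.2] [553.8 299.8  98.1]
coltop [ 91.3 135. ] [554.3 319.7 129. ]
284 [(178, 201, 17), (179, 192, 17), (180, 172, -1), (181, 159, 0), (182, 162, -1), (183, 163, -1), (184, 168, -1), (185, 164, -2), (186, 150, -1), (187, 111, 57), (188, 62, 58), (189, 41, 59), (190, 34, 60), (191, 42, 60), (192, 53, 60), (193, 82, 61), (194, 115, -1), (195, 143, -1), (196, 160, -1), (197, 166, 0), (198, 161, 0), (199, 163, -1), (200, 161, -2), (201, 162, -1), (202, 148, 0), (203, 109, 77), (204, 59, 80), (205, 22, 81), (206, 13, 81), (207, 25, 81), (208, 27, 81), (209, 38, 81), (210, 72, 81), (211, 117, -1), (212, 145, 0), (213, 150, 0), (214, 150, 0), (215, 148, 0)]
287 [(178, 198, 15), (179, 183, 17), (180, 170, -1), (181, 166, -1), (182, 166, 0), (183, 167, -1), (184, 167, -1), (185, 158, -1), (186, 122, 56), (187, 63, 57), (188, 21, 60), (189, 9, 60), (190, 9, 61), (191, 12, 60), (192, 12, 60), (193, 43, 61), (194, 95, -1), (195, 137, 0), (196, 155, -1), (197, 158, -1), (198, 
[... 480 characters left out ...]
), (192, 18, 61), (193, 36, 60), (194, 63, 60), (195, 80, 60), (196, 82, 62), (197, 91, 63), (198, 85, 65), (199, 87, 66), (200, 85, 68), (201, 75, 69), (202, 54, 78), (203, 25, 79), (204, 15, 79), (205, 13, 81), (206, 15, 82), (207, 7, 82), (208, 11, 81), (209, 22, 81), (210, 53, 79), (211, 72, 81), (212, 85, 82), (213, 87, 83), (214, 89, 86), (215, 91, 86)]
[(218, 204, 38), (219, 209, 37), (220, 200, 39), (221, 168, 96), (222, 108, 96), (223, 64, 97), (224, 61, 97), (225, 72, 97), (226, 73, 97), (227, 74, 97), (228, 95, -1), (229, 118, 0), (230, 130, 0), (231, 131, 0), (232, 134, 0), (233, 130, 0), (234, 128, -1), (235, 133, 0), (236, 137, 0), (237, 137, -1), (238, 137, -1), (239, 143, 0)]
```

View pics/w1c.png

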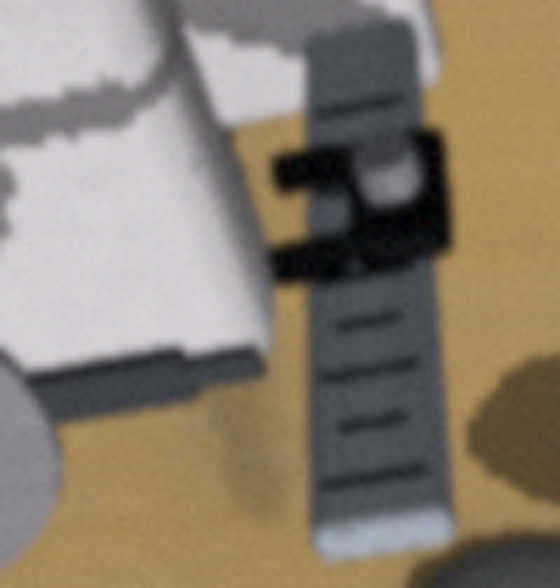

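The lower jaw's top is at z≈60.5 and the upper jaw's top at ≈81.5, so the gap's middle is at ≈68.5. The pointer's middle is at ≈96, which puts the clip setting at ≈27.5. Two cups should be enough. I'll go to the first cup, at (465,-195).

>>> apply_moves --targets '[[85, [-5, -501, 0], [21.2, 21.2, -88.2]], [85, [-5, -501, 0], [21.2, 21.2, -88.2]], [85, [-5, -501, 0], [21.2, 21.2, -88.2]], [85, [-5, -501, 0], [21.2, 21.2, -88.2]], [85, [-5, -501, 0], [21.2, 21.2, -88.2]], [85, [-5, -501, 0], [21.2, 21.2, -88.2]], [85, [-5, -501, 0], [21.2, 21.2, -88.2]], [85, [-5, -501, 0], [21.2, 21.2, -88.2]], [85, [-5, -501, 0], [21.2, 21.2, -88.2]], [85, [-5, -501, 0], [21.2, 21.2, -88.2]], [85, [-5, -501, 0], [21.2, 21.2, -88.2]], [85, [-5, -501, 0], [21.2, 21.2, -88.2]], [85, [-5, -501, 0], [21.2, 21.2, -88.2]], [85, [-5, -501, -86], [21.2, 21.2, -88.2]], [85, [-5, -501, -86], [21.2, 21.2, -88.2]], [85, [-5, -501, -86], [21.2, 21.2, -88.2]], [85, [-5, -501, -86], [21.2, 21.2, -88.2]]]'

```text
time_s: 3.15
eef_pos: [465.5, -194.7, 121.6]
ee_rot: [0.0, 0.706, 0.708, -0.0]
force: [-0.4, -0.2, -0.1]
grip_width: 0.994
grip_force: 0.0
```

Run:
```python
from h import *
I=info('wrist'); im,d=capture('wrist'); np.savez('w2.npz',im=im,d=d,E=I[3]); cv2.imwrite('pics/w2.png',im)
P=pts(d,I); s=ctrl.sense(); print(s['eef_pos'].round(1),s['ee_rot'].round(3))
for c in [(465.5,-195),(620.5,-186.5),(473,-322),(611.5,-342)]: print(c,circ(P,38,48,c,42),proj((*c,44),I))
```

```text
[ 466.  -195.3  122.4] [0.001 0.706 0.708 0.   ]
(465.5, -195) (465.0, -195.8, 30.2, 1506, np.float64(45.7)) (np.float64(285.72959827338565), np.float64(220.06324788670884))
(620.5, -186.5) (621.0, -185.6, 30.5, 1626, np.float64(45.4)) (np.float64(523.671069308748), np.float64(208.59246681748172))
(473, -322) (473.9, -319.8, 29.8, 848, np.float64(45.4)) (np.float64(294.8444359819108), np.float64(375.91173573908895))
(611.5, -342) (625.0, -365.4, 7.8, 91, np.float64(44.2)) (np.float64(470.7347205546809), np.float64(396.9413790958784))
```

View pics/w2.png

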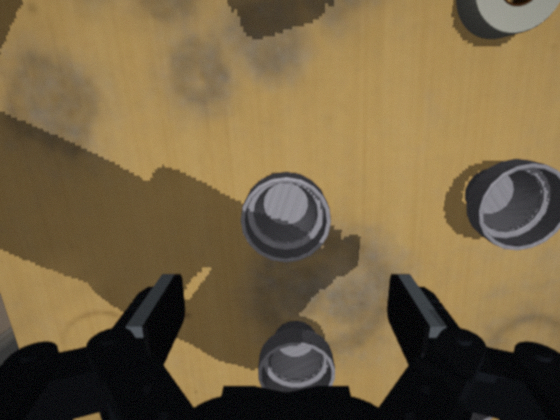

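The wrist view shows cup 1's rim centred at (286,218), which gives (465.0,-195.8) with radius 30.2, as expected. The cup is directly below the open fingers, so I'll descend, grip and lift.

>>> apply_moves --targets '[[85, [0, 0, -40], [0, 0, 0]], [85, [0, 0, -75], [0, 0, 0]], [85, [0, 0, -100], [0, 0, 0]], [85, [0, 0, -110], [0, 0, 0]], [85, [0, 0, -110], [0, 0, 0]], [50, [0, 0, -110], [0, 0, 0]], [50, [0, 0, -110], [0, 0, 0]], [50, [0, 0, -110], [0, 0, 0]], [50, [0, 0, -110], [0, 0, 0]], [50, [0, 0, -110], [0, 0, 0]], [50, [0, 0, -110], [0, 0, 0]], [50, [0, 0, -110], [0, 0, 0]], [50, [0, 0, -110], [0, 0, 0]]]' --squeeze 40

```text
time_s: 4.5
eef_pos: [466.1, -196.1, 12.5]
ee_rot: [0.001, 0.707, 0.707, 0.0]
force: [-2.3, 1.8, 10.3]
grip_width: 0.698
grip_force: 40.9
```

>>> apply_moves --targets '[[50, [0, 0, 30], [0, 0, 0]], [50, [0, 0, 80], [0, 0, 0]], [50, [0, 0, 130], [0, 0, 0]], [50, [5, 20, 170], [0, 0, 0]], [50, [15, 60, 190], [0, 0, 3]], [50, [26, 107, 190], [0, 0, 6]], [50, [38, 155, 190], [0, 0, 9]], [50, [50, 200, 190], [0, 0, 12]], [50, [61, 247, 190], [0, 0, 14]], [50, [72, 290, 190], [0, 0, 14]], [50, [80, 330, 190], [0, 0, 14]], [50, [88, 360, 190], [0, 0, 14]], [50, [88, 360, 190], [0, 0, 14]], [50, [88, 360, 190], [0, 0, 14]]]'

```text
time_s: 5.9
eef_pos: [553.0, 164.9, 201.1]
ee_rot: [0.0, 0.615, 0.789, 0.0]
force: [0.3, -0.2, -0.3]
grip_width: 0.694
grip_force: 43.4
```

Run:
```python
from h import *
I=info('wrist'); f=I[:3]; z=np.load('w1.npz'); print('base from w1',circ(pts(z['d'],(*f,z['E'])),138,150,(570,231),40))
im,d=capture('wrist'); np.savez('w3.npz',im=im,d=d,E=I[3]); P=pts(d,I); s=ctrl.sense(); print(s['eef_pos'].round(1),s['ee_rot'].round(3),s['grip_width'])
p=s['eef_pos']; print('held',circ(P,p[2]+22,p[2]+40,p,42)); print('base',circ(P,138,150,(570,231),40))
cv2.imwrite('pics/w3.png',im)
m=np.hypot(P[...,0]-p[0],P[...,1]-p[1])<36; print(np.percentile(P[m][:,2],[1,50,90,99]))
```

```text
base from w1 (571.3, 232.0, 30.8, 1010, np.float64(144.3))
[553.  164.2 201. ] [0.    0.615 0.788 0.   ] 0.6937542994585973
held (551.2, 171.4, 41.3, 9339, np.float64(241.0))
base (571.7, 231.8, 29.9, 2091, np.float64(145.5))
[ -1.10550587 229.58240625 282.58995839 288.46167648]
```

View pics/w3.png

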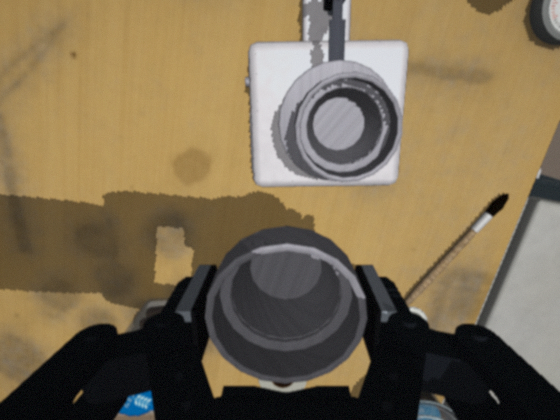

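The wrist view shows the held cup upright between the pads, with its rim centre at about (287,312). The base cup is at (350,128), which gives (571.6,231.9). I'll get the held cup's exact offset.

Run:
```python
from h import *
I=info('wrist'); z=np.load('w3.npz'); P=pts(z['d'],I)
for lo in (228,230,232): print(lo,circ(P,lo,lo+5,(553,164.5),33))
m=(np.hypot(P[...,0]-553,P[...,1]-164.5)<33)&(P[...,2]>222)&(P[...,2]<240); print(np.percentile(P[m][:,2],[50,80,95]))
for c in [(553,164.5),(553,162.5),(553,166.5)]: print(proj((*c,232.5),I))
# rim centre along optical columns: rim bright ring z profile at u=287
print([(v,P[v,287].round(0).tolist()) for v in list(range(224,262,3))+list(range(350,392,3))])
```

```text
228 (552.8, 165.4, 32.7, 5120, np.float64(233.0))
230 (552.8, 165.1, 32.8, 4308, np.float64(235.0))
232 (552.9, 165.0, 32.7, 1338, np.float64(237.0))
[230.68967197 231.96095851 235.61281548]
(np.float64(286.5197173292282), np.float64(319.3010712085535))
(np.float64(285.1890327285726), np.float64(323.8435837153679))
(np.float64(287.8627051743806), np.float64(314.7165595368177))
[(224, [566.0, 117.0, -1.0]), (227, [546.0, 194.0, 218.0]), (230, [546.0, 194.0, 220.0]), (233, [546.0, 194.0, 223.0]), (236, [546.0, 193.0, 226.0]), (239, [546.0, 194.0, 229.0]), (242, [546.0, 193.0, 230.0]), (245, [546.0, 193.0, 231.0]), (248, [546.0, 192.0, 232.0]), (251, [551.0, 172.0, 191.0]), (254, [552.0, 171.0, 191.0]), (257, [552.0, 169.0, 190.0]), (260, [552.0, 168.0, 191.0]), (350, [560.0, 138.0, 215.0]), (353, [560.0, 139.0, 218.0]), (356, [560.0, 139.0, 220.0]), (359, [560.0, 138.0, 221.0]), (362, [560.0, 139.0, 224.0]), (365, [560.0, 138.0, 225.0]), (368, [559.0, 140.0, 228.0]), (371, [560.0, 139.0, 229.0]), (374, [560.0, 138.0, 230.0]), (377, [560.0, 138.0, 231.0]), (380, [560.0, 137.0, 232.0]), (383, [611.0, -62.0, 20.0]), (386, [611.0, -63.0, 23.0]), (389, [612.0, -66.0, 24.0])]
```

>>> apply_moves --targets '[[50, [10, 35, 0], [0, 0, 0]], [50, [18.6, 66.6, 0], [0, 0, 0]], [50, [18.6, 66.6, 0], [0, 0, 0]], [50, [18.6, 66.6, -20], [0, 0, 0]], [50, [18.6, 66.6, -40], [0, 0, 0]], [50, [18.6, 66.6, -52], [0, 0, 0]], [50, [18.6, 66.6, -60], [0, 0, 0]], [50, [18.6, 66.6, -66], [0, 0, 0]], [50, [18.6, 66.6, -70], [0, 0, 0]], [50, [18.6, 66.6, -74], [0, 0, 0]], [50, [18.6, 66.6, -77], [0, 0, 0]], [50, [18.6, 66.6, -79], [0, 0, 0]], [50, [18.6, 66.6, -79], [0, 0, 0]], [50, [18.6, 66.6, -79], [0, 0, 0]]]'

```text
time_s: 7.35
eef_pos: [571.8, 231.2, 121.5]
ee_rot: [-0.0, 0.615, 0.788, 0.0]
force: [1.0, -0.3, 0.6]
grip_width: 0.699
grip_force: 43.9
```

Run:
```python
from h import *
s=ctrl.sense(); print(s['eef_pos'].round(1),s['force'].round(2),s['wrist_torque'].round(2))
```

```text
[571.8 231.2 121.5] [ 1.04 -0.32  0.63] [ 0.01 -0.05  0.02]
```

>>> apply_moves --targets '[[64, [0, 0, 0], [0, 0, 0]], [70, [0, 0, 0], [0, 0, 0]], [85, [0, 0, 0], [0, 0, 0]], [85, [0, 0, 0], [0, 0, 0]], [85, [0, 0, 0], [0, 0, 0]], [85, [0, 0, 0], [0, 0, 0]], [85, [0, 0, 20], [0, 0, 0]], [85, [0, 0, 50], [0, 0, 0]], [85, [0, 0, 80], [0, 0, 0]], [85, [-10, -30, 100], [0, 0, 0]], [85, [-18, -66, 100], [0, 0, 0]], [85, [-18, -66, 100], [0, 0, 0]], [85, [-18, -66, 100], [0, 0, 0]]]'

```text
time_s: 8.65
eef_pos: [553.7, 164.9, 221.5]
ee_rot: [-0.0, 0.616, 0.788, 0.0]
force: [1.2, -0.1, 0.5]
grip_width: 0.992
grip_force: 0.0
```

Run:
```python
from h import *
I=info('wrist'); im,d=capture('wrist'); np.savez('w4.npz',im=im,d=d,E=I[3]); P=pts(d,I)
s=ctrl.sense(); print(s['eef_pos'].round(1),s['dq'].round(3))
for zz in (144,151,162): print(zz,circ(P,zz-4,zz+4,(571.6,231.9),36))
a=np.radians(14);t=np.array([-np.sin(a),np.cos(a)]);n=np.array([t[1],-t[0]])
D=P[...,:2]-[571.6,231.9]; al=D@t; pe=D@n
for nm,lo,hi in [('pointer',56,70),('jaws',73,79)]:
    m=(al>lo)&(al<hi)&(abs(pe)<8)&(P[...,2]>50); print(nm,m.sum(),np.histogram(P[m][:,2],range(50,116,3)))
cv2.imwrite('pics/w4.png',im)
```

```text
[553.7 165.5 221.2] [ 0.017  0.012 -0.006 -0.001  0.002 -0.001]
144 (570.0, 231.9, 28.8, 497, np.float64(148.0))
151 (571.2, 231.5, 29.9, 1791, np.float64(153.5))
162 None
pointer 248 (array([  0,   0,   0,   0,   0,   0,   0,   0,   0,   0,   0,   1, 207,
        40,   0,   0,   0,   0,   0,   0,   0]), array([ 50,  53,  56,  59,  62,  65,  68,  71,  74,  77,  80,  83,  86,
        89,  92,  95,  98, 101, 104, 107, 110, 113]))
jaws 95 (array([ 0,  0,  0, 29,  2,  0,  0,  0,  0,  2, 44,  9,  9,  0,  0,  0,  0,
        0,  0,  0,  0]), array([ 50,  53,  56,  59,  62,  65,  68,  71,  74,  77,  80,  83,  86,
        89,  92,  95,  98, 101, 104, 107, 110, 113]))
```

The cup has nested, with its rim at z≈151, and the pointer has sunk by about 10 mm. Before reaching for the second cup I'll check how close the blue cup is.

Run:
```python
from h import *
print(ray(310,167,44,info('scene')),ray(376,266,44,info('side')))
```

```text
[ 735.33341697 -192.00197286   44.        ] [ 744.01782615 -186.94238484   44.        ]
```

>>> apply_moves --targets '[[85, [10, -48, 0], [0, 0, -3]], [85, [19, -95, 0], [0, 0, -6]], [85, [28, -143, 0], [0, 0, -9]], [85, [37, -190, 0], [0, 0, -12]], [85, [46, -238, 0], [0, 0, -14]], [85, [55, -285, 0], [0, 0, -14]], [85, [63, -328, -30], [0, 0, -14]], [85, [67.3, -350.8, -70], [0, 0, -14]], [85, [67.3, -350.8, -101], [0, 0, -14]], [85, [67.3, -350.8, -101], [0, 0, -14]], [85, [67.3, -350.8, -101], [0, 0, -14]]]'

```text
time_s: 9.8
eef_pos: [621.6, -184.8, 121.0]
ee_rot: [-0.0, 0.706, 0.708, 0.0]
force: [0.4, -0.5, 0.7]
grip_width: 0.996
grip_force: 0.0
```

Run:
```python
from h import *
I=info('wrist'); im,d=capture('wrist'); P=pts(d,I)
s=ctrl.sense(); print(s['eef_pos'].round(1),s['ee_rot'].round(3))
print(circ(P,38,48,(621,-185.6),38))
```

```text
[ 622.1 -185.   122.3] [0.001 0.706 0.708 0.   ]
(621.6, -186.1, 30.0, 1506, np.float64(45.4))
```

>>> apply_moves --targets '[[85, [0, -1, -40], [0, 0, 0]], [85, [0, -1, -75], [0, 0, 0]], [85, [0, -1, -100], [0, 0, 0]], [85, [0, -1, -109], [0, 0, 0]], [85, [0, -1, -109], [0, 0, 0]], [50, [0, -1, -109], [0, 0, 0]], [50, [0, -1, -109], [0, 0, 0]], [50, [0, -1, -109], [0, 0, 0]], [50, [0, -1, -109], [0, 0, 0]], [50, [0, -1, -109], [0, 0, 0]], [50, [0, -1, -109], [0, 0, 0]], [50, [0, -1, -109], [0, 0, 0]], [50, [0, -1, -109], [0, 0, 0]]]' --squeeze 40

```text
time_s: 11.15
eef_pos: [622.1, -187.1, 13.8]
ee_rot: [0.002, 0.707, 0.707, 0.001]
force: [-0.0, 0.7, 6.4]
grip_width: 0.678
grip_force: 42.9
```

>>> apply_moves --targets '[[50, [0, 0, 30], [0, 0, 0]], [50, [0, 0, 80], [0, 0, 0]], [50, [0, 0, 130], [0, 0, 0]], [50, [-4, 20, 170], [0, 0, 0]], [50, [-12, 60, 190], [0, 0, 3]], [50, [-21, 107, 195], [0, 0, 6]], [50, [-30, 155, 195], [0, 0, 9]], [50, [-39, 200, 195], [0, 0, 12]], [50, [-48, 247, 195], [0, 0, 14]], [50, [-57, 290, 195], [0, 0, 14]], [50, [-64, 330, 195], [0, 0, 14]], [50, [-68, 352, 195], [0, 0, 14]], [50, [-68, 352, 195], [0, 0, 14]], [50, [-68, 352, 195], [0, 0, 14]]]'

```text
time_s: 12.55
eef_pos: [553.1, 165.3, 207.1]
ee_rot: [0.0, 0.615, 0.788, 0.0]
force: [0.1, -1.4, -0.8]
grip_width: 0.676
grip_force: 43.2
```

Run:
```python
from h import *
I=info('wrist'); im,d=capture('wrist'); np.savez('w5.npz',im=im,d=d,E=I[3]); P=pts(d,I); cv2.imwrite('pics/w5.png',im)
s=ctrl.sense(); p=s['eef_pos']; print(p.round(1),s['ee_rot'].round(3),s['grip_width'])
print('stack',circ(P,147,155,(571.4,231.7),36))
a=np.radians(14);t=np.array([-np.sin(a),np.cos(a)]);n=np.array([t[1],-t[0]])
D=P[...,:2]-p[:2]; al=D@t; pe=D@n
m=(abs(pe)<3)&(abs(al)<36)&(P[...,2]>210)&(P[...,2]<245); Q=P[m]; print('held al',al[m].min(),al[m].max(),'rim z',np.percentile(Q[:,2],[95,99]))
m=(abs(al)<3)&(abs(pe)<33)&(P[...,2]>226)&(P[...,2]<245); print('pe',pe[m].min(),pe[m].max())
m=(np.hypot(al,pe)<14)&(P[...,2]>170)&(P[...,2]<205); print('floor z',np.percentile(P[m][:,2],[10,50,90]))
```

```text
[553.2 164.7 206.9] [0.    0.616 0.788 0.   ] 0.6793323787331432
stack (571.3, 231.5, 30.0, 2072, np.float64(153.7))
held al -29.041129090947734 31.843772550763628 rim z [236.94605387 237.57464215]
pe -29.665440267020877 28.998268120368785
floor z [194.98072639 195.69497677 196.42699321]
```

View pics/w5.png

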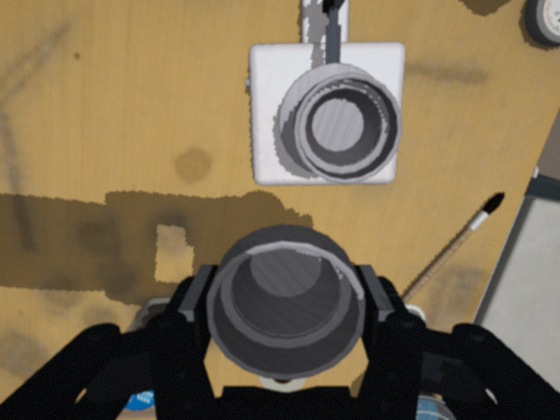

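The wrist view shows the second cup held upright, rim centre at about (287,308), with the stack at (348,125). The placing shift comes to (18.4, 65.4, -77).

>>> apply_moves --targets '[[50, [10, 35, 0], [0, 0, 0]], [50, [18.4, 65.4, 0], [0, 0, 0]], [50, [18.4, 65.4, 0], [0, 0, 0]], [50, [18.4, 65.4, -20], [0, 0, 0]], [50, [18.4, 65.4, -40], [0, 0, 0]], [50, [18.4, 65.4, -52], [0, 0, 0]], [50, [18.4, 65.4, -60], [0, 0, 0]], [50, [18.4, 65.4, -66], [0, 0, 0]], [50, [18.4, 65.4, -70], [0, 0, 0]], [50, [18.4, 65.4, -74], [0, 0, 0]], [50, [18.4, 65.4, -77], [0, 0, 0]], [50, [18.4, 65.4, -77], [0, 0, 0]], [50, [18.4, 65.4, -77], [0, 0, 0]]]'

```text
time_s: 13.9
eef_pos: [571.5, 230.8, 129.6]
ee_rot: [-0.0, 0.615, 0.788, 0.0]
force: [0.4, -0.2, 0.8]
grip_width: 0.679
grip_force: 43.8
```

>>> apply_moves --targets '[[64, [0, 0, 0], [0, 0, 0]], [70, [0, 0, 0], [0, 0, 0]], [85, [0, 0, 0], [0, 0, 0]], [85, [0, 0, 0], [0, 0, 0]], [85, [0, 0, 0], [0, 0, 0]], [85, [0, 0, 0], [0, 0, 0]], [85, [0, 0, 20], [0, 0, 0]], [85, [0, 0, 50], [0, 0, 0]], [85, [0, 0, 80], [0, 0, 0]], [85, [-10, -30, 100], [0, 0, 0]], [85, [-18, -66, 100], [0, 0, 0]], [85, [-18, -66, 100], [0, 0, 0]], [85, [-18, -66, 100], [0, 0, 0]], [85, [-18, -66, 100], [0, 0, 0]], [85, [-18, -66, 100], [0, 0, 0]], [85, [-18, -66, 100], [0, 0, 0]], [85, [-18, -66, 100], [0, 0, 0]], [85, [-18, -66, 100], [0, 0, 0]]]'

```text
time_s: 15.7
eef_pos: [553.3, 165.0, 229.2]
ee_rot: [-0.0, 0.615, 0.788, -0.0]
force: [0.3, 0.3, -0.1]
grip_width: 0.996
grip_force: 0.0
```

Run:
```python
from h import *
I=info('wrist'); im,d=capture('wrist'); np.savez('w6.npz',im=im,d=d,E=I[3])
s=ctrl.sense(); print(s['eef_pos'].round(1))
a=np.radians(14);t=np.array([-np.sin(a),np.cos(a)]);n=np.array([t[1],-t[0]])
for k in ('w3','w4','w5','w6'):
    z=np.load(k+'.npz'); P=pts(z['d'],(*I[:3],z['E']))
    D=P[...,:2]-[571.4,231.7]; al=D@t; pe=D@n; M=(abs(pe)<8)&(P[...,2]>50)
    m=M&(al>52)&(al<68); j=M&(al>73)&(al<79); zj=P[j][:,2]
    c=M&(al>84)&(al<96)&(P[...,2]>120)
    print(k,'pointer',m.sum(),np.median(P[m][:,2]).round(1),'jaws',np.median(zj[zj<70]).round(1),np.median(zj[(zj>76)&(zj<86)]).round(1),'col',np.median(P[c][:,2]).round(1))
for zz in (158,151): print(circ(P,zz-4,zz+4,(571.4,231.7),36))
cv2.imwrite('pics/w6.png',cv2.resize(im[0:110,260:420],(800,550),interpolation=cv2.INTER_CUBIC))
```

```text
[553.4 164.9 229.2]
w3 pointer 412 98.1 jaws 60.2 81.2 col nan
w4 pointer 311 88.4 jaws 60.5 81.8 col nan
w5 pointer 356 88.4 jaws 60.4 81.7 col nan
w6 pointer 279 78.0 jaws 61.0 81.4 col nan
(570.8, 231.5, 29.8, 1838, np.float64(161.3))
(569.6, 231.9, 28.6, 495, np.float64(155.0))
  return _methods._mean(a, axis=axis, dtype=dtype,
  ret = ret.dtype.type(ret / rcount)
```

View pics/w6.png

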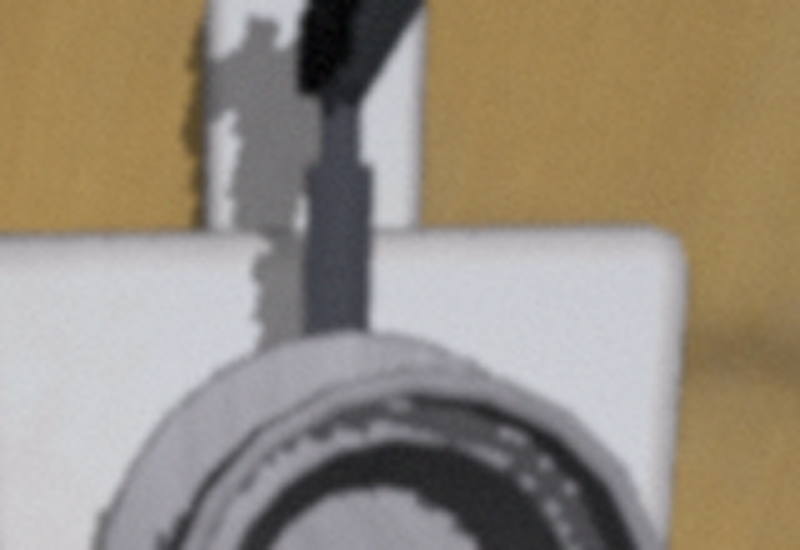

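The pointer's top, measured on its wide part, is at about 78, close under the upper jaw, which spans 76.4–81.4. The view from above can't settle this, so I'll take a flatter side look with the wrist camera.

>>> apply_moves --targets '[[85, [-45, 0, 10], [0, 0, 0]], [85, [-90, 10, 10], [0, 0, 0]], [85, [-123, 35, 10], [-26.7, -44.5, 84.4]], [85, [-123, 35, 10], [-26.7, -44.5, 84.4]], [85, [-123, 35, 10], [-26.7, -44.5, 84.4]], [85, [-123, 35, 10], [-26.7, -44.5, 84.4]], [85, [-123, 35, 10], [-26.7, -44.5, 84.4]], [85, [-123, 35, 10], [-26.7, -44.5, 84.4]], [85, [-123, 35, 10], [-26.7, -44.5, 84.4]], [85, [-123, 35, 10], [-26.7, -44.5, 84.4]], [85, [-123, 35, 10], [-26.7, -44.5, 84.4]], [85, [-123, 35, 10], [-26.7, -44.5, 84.4]], [85, [-123, 35, 10], [-26.7, -44.5, 84.4]], [85, [-123, 35, 10], [-26.7, -44.5, 84.4]], [85, [-100, 80, -40], [-26.7, -44.5, 84.4]], [85, [-79, 119, -87], [-26.7, -44.5, 84.4]], [85, [-79, 119, -87], [-26.7, -44.5, 84.4]], [85, [-79, 119, -87], [-26.7, -44.5, 84.4]], [85, [-79, 119, -87], [-26.7, -44.5, 84.4]]]'

```text
time_s: 17.65
eef_pos: [466.1, 256.2, 173.3]
ee_rot: [0.392, -0.107, 0.913, 0.04]
force: [0.4, 0.3, 0.1]
grip_width: 0.995
grip_force: 0.0
```

Run:
```python
from h import *
I=info('wrist'); im,d=capture('wrist'); np.savez('w7.npz',im=im,d=d,E=I[3]); P=pts(d,I)
s=ctrl.sense(); print(s['eef_pos'].round(1),s['ee_rot'].round(3))
u,v=map(int,proj((550,303,73),I)); print(u,v)
x0=min(max(u-60,0),440);y0=min(max(v-45,0),330); print(x0,y0)
cv2.imwrite('pics/w7.png',cv2.resize(im[y0:y0+90,x0:x0+120],(800,600),interpolation=cv2.INTER_CUBIC))
```

```text
[466.5 257.  172.3] [ 0.392 -0.107  0.913  0.041]
319 186
259 141
```

View pics/w7.png

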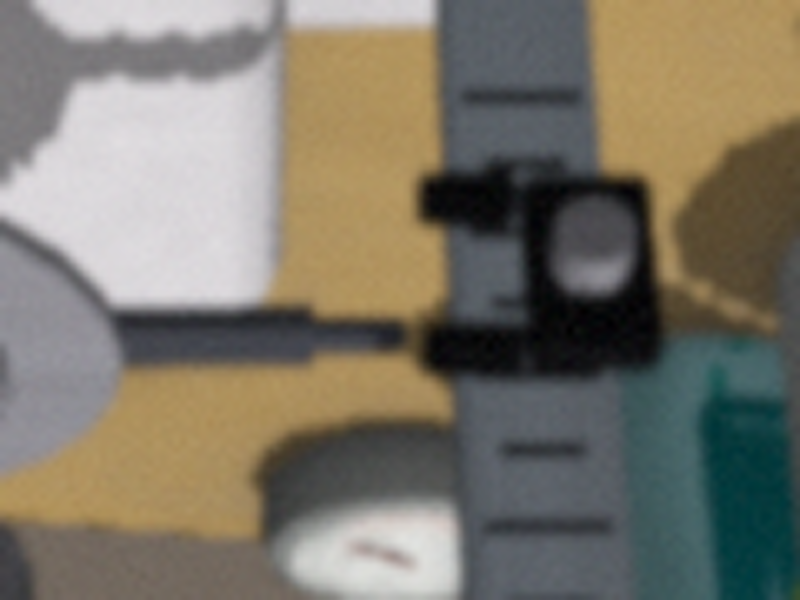

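The image is upside down. The pointer tip at crop (400,335) lies opposite the upper jaw (420–500, 318–370), so it is not yet in the gap and a third cup is needed. With about 10 mm per cup, the third should bring it to the middle.

Run:
```python
from h import *
from scipy.spatial.transform import Rotation as R
s=ctrl.sense(); r=R.from_quat([0,.7071,.7071,0],scalar_first=True)*R.from_quat(s['ee_rot'],scalar_first=True).inv()
print(r.as_rotvec(degrees=True).round(1),(np.array([474,-321,230])-s['eef_pos']).round(1))
```

```text
[ 33.4  41.2 -97. ] [   7.5 -578.    57.7]
```

>>> apply_moves --targets '[[85, [-30, -20, 30], [0, 0, 0]], [85, [-45, -60, 57], [0, 0, 0]], [85, [-45, -105, 57], [33.4, 41.2, -97]], [85, [-40, -150, 57], [33.4, 41.2, -97]], [85, [-30, -195, 57], [33.4, 41.2, -97]], [85, [-20, -240, 57], [33.4, 41.2, -97]], [85, [-10, -285, 57], [33.4, 41.2, -97]], [85, [0, -330, 57], [33.4, 41.2, -97]], [85, [7, -375, 57], [33.4, 41.2, -97]], [85, [7, -420, 57], [33.4, 41.2, -97]], [85, [7, -465, 57], [33.4, 41.2, -97]], [85, [7, -510, 57], [33.4, 41.2, -97]], [85, [7, -550, 30], [33.4, 41.2, -97]], [85, [7, -578, 0], [33.4, 41.2, -97]], [85, [7, -578, -50], [33.4, 41.2, -97]], [85, [7, -578, -50], [33.4, 41.2, -97]], [85, [7, -578, -50], [33.4, 41.2, -97]], [85, [7, -578, -50], [33.4, 41.2, -97]], [85, [7, -578, -50], [33.4, 41.2, -97]]]'

```text
time_s: 19.6
eef_pos: [473.7, -322.1, 126.4]
ee_rot: [0.002, 0.706, 0.708, -0.0]
force: [0.6, -0.4, -0.2]
grip_width: 0.995
grip_force: 0.0
```

Run:
```python
from h import *
from scipy.spatial.transform import Rotation as R
I=info('wrist'); im,d=capture('wrist'); P=pts(d,I)
s=ctrl.sense(); r=R.from_quat([0,.7071,.7071,0],scalar_first=True)*R.from_quat(s['ee_rot'],scalar_first=True).inv()
print(s['eef_pos'].round(1),r.as_rotvec(degrees=True).round(1))
print(circ(P,38,48,(474,-321),38))
```

```text
[ 473.5 -322.   125.9] [ 0.2  0.1 -0.2]
(473.9, -321.0, 30.0, 1446, np.float64(45.1))
```

>>> apply_moves --targets '[[85, [0.5, 0.5, -40], [0, 0, 0]], [85, [0.5, 0.5, -75], [0, 0, 0]], [85, [0.5, 0.5, -103], [0, 0, 0]], [85, [0.5, 0.5, -113], [0, 0, 0]], [85, [0.5, 0.5, -113], [0, 0, 0]], [50, [0.5, 0.5, -113], [0, 0, 0]], [50, [0.5, 0.5, -113], [0, 0, 0]], [50, [0.5, 0.5, -113], [0, 0, 0]], [50, [0.5, 0.5, -113], [0, 0, 0]], [50, [0.5, 0.5, -113], [0, 0, 0]], [50, [0.5, 0.5, -113], [0, 0, 0]], [50, [0.5, 0.5, -113], [0, 0, 0]], [50, [0.5, 0.5, -113], [0, 0, 0]]]' --squeeze 40

```text
time_s: 20.95
eef_pos: [474.3, -322.3, 12.8]
ee_rot: [0.001, 0.707, 0.708, -0.0]
force: [-1.0, 2.1, 7.8]
grip_width: 0.695
grip_force: 42.0
```

>>> apply_moves --targets '[[50, [0, 0, 30], [0, 0, 0]], [50, [0, 0, 80], [0, 0, 0]], [50, [0, 0, 130], [0, 0, 0]], [50, [4, 20, 170], [0, 0, 0]], [50, [10, 60, 198], [0, 0, 0]], [50, [17, 105, 205], [0, 0, 0]], [50, [25, 152, 205], [0, 0, 3]], [50, [32, 200, 205], [0, 0, 6]], [50, [40, 247, 205], [0, 0, 9]], [50, [48, 295, 205], [0, 0, 12]], [50, [55, 342, 205], [0, 0, 14]], [50, [62, 388, 205], [0, 0, 14]], [50, [69, 430, 205], [0, 0, 14]], [50, [75, 465, 205], [0, 0, 14]], [50, [79, 487, 205], [0, 0, 14]], [50, [79, 487, 205], [0, 0, 14]], [50, [79, 487, 205], [0, 0, 14]]]'

```text
time_s: 22.65
eef_pos: [552.3, 165.3, 216.1]
ee_rot: [0.0, 0.615, 0.789, -0.0]
force: [0.5, -0.6, 0.5]
grip_width: 0.688
grip_force: 43.4
```

Run:
```python
from h import *
I=info('wrist'); im,d=capture('wrist'); np.savez('w8.npz',im=im,d=d,E=I[3]); P=pts(d,I)
s=ctrl.sense(); p=s['eef_pos']; print(p.round(1),s['ee_rot'].round(3),s['grip_width'])
print('stack',circ(P,155,163,(571.4,231.7),36))
a=np.radians(14);t=np.array([-np.sin(a),np.cos(a)]);n=np.array([t[1],-t[0]])
D=P[...,:2]-p[:2]; al=D@t; pe=D@n; b=p[2]-207
m=(abs(pe)<3)&(abs(al)<36)&(P[...,2]>210+b)&(P[...,2]<245+b); Q=P[m]; print('held al',al[m].min(),al[m].max(),'rim z',np.percentile(Q[:,2],[95,99]))
m=(abs(al)<3)&(abs(pe)<33)&(P[...,2]>226+b)&(P[...,2]<245+b); print('pe',pe[m].min(),pe[m].max())
m=(np.hypot(al,pe)<14)&(P[...,2]>170+b)&(P[...,2]<205+b); print('floor z',np.percentile(P[m][:,2],[10,50,90]))
```

```text
[552.3 164.7 216. ] [ 0.     0.615  0.788 -0.   ] 0.6900029701200324
stack (571.0, 231.5, 30.0, 2046, np.float64(161.4))
held al -28.151514572071022 31.870068803073828 rim z [246.83204493 247.60275044]
pe -29.980262983512308 29.734585732569684
floor z [204.93024184 205.62961377 206.38063252]
```

>>> apply_moves --targets '[[50, [10, 35, 0], [0, 0, 0]], [50, [19, 65.2, 0], [0, 0, 0]], [50, [19, 65.2, 0], [0, 0, 0]], [50, [19, 65.2, -20], [0, 0, 0]], [50, [19, 65.2, -40], [0, 0, 0]], [50, [19, 65.2, -52], [0, 0, 0]], [50, [19, 65.2, -60], [0, 0, 0]], [50, [19, 65.2, -66], [0, 0, 0]], [50, [19, 65.2, -70], [0, 0, 0]], [50, [19, 65.2, -74], [0, 0, 0]], [50, [19, 65.2, -78], [0, 0, 0]], [50, [19, 65.2, -78], [0, 0, 0]], [50, [19, 65.2, -78], [0, 0, 0]]]'

```text
time_s: 24.0
eef_pos: [571.5, 230.7, 137.6]
ee_rot: [-0.0, 0.615, 0.788, -0.0]
force: [-1.0, -0.7, -0.5]
grip_width: 0.688
grip_force: 43.5
```

>>> apply_moves --targets '[[64, [0, 0, 0], [0, 0, 0]], [70, [0, 0, 0], [0, 0, 0]], [85, [0, 0, 0], [0, 0, 0]], [85, [0, 0, 0], [0, 0, 0]], [85, [0, 0, 0], [0, 0, 0]], [85, [0, 0, 0], [0, 0, 0]], [85, [0, 0, 20], [0, 0, 0]], [85, [0, 0, 50], [0, 0, 0]], [85, [0, 0, 80], [0, 0, 0]], [85, [-10, -30, 100], [0, 0, 0]], [85, [-18, -66, 100], [0, 0, 0]], [85, [-18, -66, 100], [0, 0, 0]], [85, [-18, -66, 100], [0, 0, 0]], [85, [-18, -66, 100], [0, 0, 0]], [85, [-18, -66, 100], [0, 0, 0]], [85, [-18, -66, 100], [0, 0, 0]], [85, [-18, -66, 100], [0, 0, 0]]]'

```text
time_s: 25.7
eef_pos: [553.4, 165.1, 237.2]
ee_rot: [-0.0, 0.615, 0.789, -0.001]
force: [-0.9, -0.2, 0.2]
grip_width: 0.998
grip_force: 0.0
```

Run:
```python
from h import *
I=info('wrist'); im,d=capture('wrist'); P=pts(d,I)
s=ctrl.sense(); print(s['eef_pos'].round(1))
a=np.radians(14);t=np.array([-np.sin(a),np.cos(a)]);n=np.array([t[1],-t[0]])
D=P[...,:2]-[571.4,231.7]; al=D@t; pe=D@n; M=(abs(pe)<8)&(P[...,2]>50)
m=M&(al>52)&(al<66); j=M&(al>73)&(al<79); zj=P[j][:,2]
print('pointer',m.sum(),np.median(P[m][:,2]).round(1),'jaws',np.sort(zj).round()[::6])
print(circ(P,163,171,(571.4,231.7),36))
im2,d2=capture('side'); cv2.imwrite('pics/w9.png',np.hstack([cv2.resize(im,(400,300)),cv2.resize(im2,(400,300))]))
```

```text
[553.4 165.  237.3]
pointer 221 67.2 jaws [57. 60. 60. 61. 61. 62. 66. 66. 67. 80. 81. 81. 82. 82. 82. 83.]
(570.9, 231.6, 30.0, 1670, np.float64(168.1))
```

View pics/w9.png

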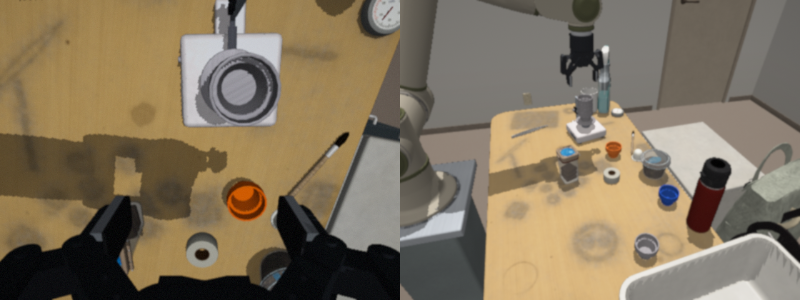

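The stack is nested, rim at z≈167. The pointer is at z≈66, inside the 60.5–76.5 gap, and the spare cup, canister and roll stand untouched. I'm handing in.

```bash
python3 -c "
from rig import ctrl; print(ctrl.finish_job())"
```

```text
the job is handed in; nothing more can be done
None
```

I nested three cups into the base cup and handed the job in; the pointer was at rest about 2 mm below the middle of the clip's gap, the fourth cup was standing upright on the table, and the clip, canister and roll were untouched.

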